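# Pick out the short-packed ring cartons by weight

## Robot

A 6-joint arm with a two-finger parallel gripper is mounted at the origin on the work surface. World frame = base frame: x ahead of the robot, y to its left, z up, the work surface at z = 0. Lengths are in m, angles in rad, forces in N, time in s.
With the tool pointing down it reaches from about 0.35 to 0.775 m from the base axis. Payload 5.5 kg.
Tool frame: the origin (TCP) lies on the centre line of the jaws, within the pads' length; the fingertips stand 11 mm ahead of it and the grasp point (between the pads) lies 8 mm behind it; z points along the fingers, y is the line along which they close (so a half turn about z gives the same grasp; the last joint's range is limited). The gripper opens to 85 mm and grips with 20 to 120 N. Pads are 22 mm wide; open, the fingers measure 114 mm over their backs; the gripper's body (76 mm by 85 mm) begins 54 mm behind the grasp point. The pads swing forward as they close: fully open they stand 13 mm farther back than shut.
Start: joints at [1.094, 0.313, 0.046, 1.304, 0, 1.431], TCP at [0.19, 0.543, 0.242] pointing down, gripper open.
Joint ranges: [-2.76, 2.76], [-0.86, 1.69], [-1.03, 1.26], [-2.2, 2.34], [-1.47, 1.5], [-3.14, 3.14]. Speed limits (rad/s): [2.57, 2.57, 3.14, 3.14, 3.14, 3.14].

## Interface

Orientations are given as a unit quaternion [w, x, y, z].
In Python, from workcell import env, viewer, order, models gives the robot as it stands.
- The arm moves only by the tool drive_tool, never from a script. Its argument "series" is a list that holds one entry, the list of rows, each a list of 6 numbers: the shift along the tool's x, y, z each as a share of 120 mm, from -1 to 1, then the turn, a rotation vector about the tool's x, y, z each as a share of 180 degrees, from -1 to 1. A call has 1 to 20 rows; each row shifts and turns the commanded pose from where the row before left it, along the tool's axes as they then stand; what a row does not reach is not made up. A row lasts 1/8 s, in which the tool goes at most 62.5 mm and 10.7 degrees, less where a joint would pass 70% of its speed; a pose out of reach is approached as far as the arm can. A call with a number of a shift or a turn outside -1 to 1 is refused whole. A call with a gripper value outside its range is refused whole. "jaw" is the opening, from -1 (shut) to 1 (fully open), set as the call begins (left out, the last holds). The fingers move at their own pace and stop on an object; "grip_force" is the grip in N (left out, the last holds). Time passes only in rows, so rows that do not move let the fingers close. It gives the time, the measured TCP pose, the force, the opening and the grip force at its end, in the units of the state.
- env.get_state(): the state, without advancing time (a new reading comes with each control period).
- viewer.read_camera(name): name is "side" or "top" or "wrist"; returns the picture (400x640x3 uint8, red, green, blue); there is no depth.
- viewer.camera_info(name): a dict with "intrinsics" (3x3 intrinsics, pixels), "R" (3x3) and "t" (3): a world point X has camera coordinates R X + t; the wrist camera has in their place "T_tool_cam" (4x4, takes a point from camera to tool coordinates, whose origin is the TCP and whose axes are the flange's). Camera axes: x right, y down, z forward; pixel columns grow to the right and rows downward; lengths in m; the calibration is good to about 2 mm. The wrist camera is an equidistant fisheye: a pixel r from the principal point sees the ray r / f radians off the axis. A picture is of the moment at which its call begins: read the wrist's pose just before it. camera_info takes no time and is no camera call.
- order.hand_in(): hands the job in; it is judged then, once.
Trained networks look in the newest picture that a camera, given by its name, has taken for a name from the list of things; names that differ only in an ending like _2 or _b are one class to them, and where a whole thing is asked for, a point or a joint stands for the part that bears it (a point fixed in the world has none). Each returns a list of dicts, best first, with "score" (0 to 1); they miss things now and then, are a little off and sometimes report something else, mostly with a low value. They report only what shows in the picture. A call takes as long as a camera call. They do not tell look-alikes from the thing itself.
- models.silhouettes(label, camera): "region" (400x640 bool, what is visible of it) and "location" ([column, row] in pixels, amid what is visible of it).
The state is a dict: "clock": time; "joint_pos": joint angles; "qvel": joint speeds; "tau": joint torques, N m; "tcp_pos": TCP position; "orientation": TCP orientation; "wrist_force": force on the tool from outside, world axes, zero at the start; "ft_torque": the same for the moment, N m; "finger_gap": finger opening in m; "grip_force": force on a finger pad.
Only numpy, scipy, OpenCV 4.12 (cv2) and the standard library are available. Lean on these libraries where they do the work, as an engineer would, in place of code of your own. Each camera call takes 0.05 s, during which the arm holds its last target. There are 200 camera calls.

## Task

The three closed cartons on the cardboard sheet look alike, but one or two of them are short of rings: a full carton weighs about 520 g, a short one about 220 g, and only their weight tells. Set every short carton upright on the floor of the grey tray and leave every full one standing upright on the cardboard sheet. Set the cartons down gently without dropping them, never tip them over, and do not disturb the other things on the bench.

Things in the scene. Friction and masses are not known exactly. Their poses are not given: they have to be found in the camera images.
- carton_a: one of three closed square cardboard cartons that look alike, 60 x 60 x 66 mm high, paper tape over the top. Origin at the centre of its underside, z up through the lid, x and y square to its sides. Stands upright on the sheet. Weighs about 0.52 kg if full, 0.22 kg if short; name and place do not tell which.
- carton_b: one of three closed square cardboard cartons that look alike, 60 x 60 x 66 mm high, paper tape over the top. Origin at the centre of its underside, z up through the lid, x and y square to its sides. Stands upright on the sheet. Weighs about 0.52 kg if full, 0.22 kg if short; name and place do not tell which.
- carton_c: one of three closed square cardboard cartons that look alike, 60 x 60 x 66 mm high, paper tape over the top. Origin at the centre of its underside, z up through the lid, x and y square to its sides. Stands upright on the sheet. Weighs about 0.52 kg if full, 0.22 kg if short; name and place do not tell which.
- tray: shallow grey plastic tray fixed on the bench at the left of the sheet, open on top: outside 170 mm (own x) x 240 mm (own y) x 30 mm high, walls 5 mm, floor 5 mm thick. Origin at the centre of its underside, on the bench top. Empty at the start; two cartons fit side by side along its y with room for the fingers.
- sheet: flat brown cardboard sheet fixed on the bench, 420 mm (x) x 580 mm (y) x 3 mm thick; origin at the centre of its underside. The cartons stand on it.
- ring_pile: a pile of four turned steel rings, 68 mm across, 32 mm high, among the cartons; origin under its centre. Not to be disturbed.
- jar: amber glass jar with black cap, 48 mm across, 75 mm high; origin under its centre. Not to be disturbed.
- big_ring: thin steel ring lying flat, 150 mm across, 10 mm high; origin under its centre. Not to be disturbed.
- marker: marker pen lying flat, 130 mm long (own x), 18 mm thick; origin under its middle. Not to be disturbed.
- calliper: steel calliper lying flat, 190 mm long (own x), 12 mm high; origin under its middle. Not to be disturbed.
- tape: roll of clear tape lying flat, 76 mm across, 24 mm high; origin under its centre. Not to be disturbed.
Mind the look-alikes: they are no part of the job. What is shaped like the carton_a but pink or turquoise is not meant. What is shaped like the carton_c but turquoise is not meant.

How it is judged:
At the end, for the whole second after the job is handed in: Every short carton stands upright (within 0.12 rad) on the tray floor inside its walls, every full carton stands upright on the cardboard sheet, all at rest and released (((contact force between carton_a and tray between 1 and 3.4 N and z of carton_a in the frame of tray between 0.001 and 0.01 m and x of carton_a in the frame of tray between -0.08 and 0.08 m and y of carton_a in the frame of tray between -0.115 and 0.115 m) or (contact force between carton_a and sheet above 3.6 N and z of carton_a in the frame of sheet below 0.008 m and x of carton_a in the frame of sheet between -0.21 and 0.21 m and y of carton_a in the frame of sheet between -0.29 and 0.29 m)) and angle between each of carton_a, carton_b, carton_c's own z axis and vertical below 0.12 rad and linear speed of each of carton_a, carton_b, carton_c below 0.02 m/s and ((contact force between carton_b and tray between 1 and 3.4 N and z of carton_b in the frame of tray between 0.001 and 0.01 m and x of carton_b in the frame of tray between -0.08 and 0.08 m and y of carton_b in the frame of tray between -0.115 and 0.115 m) or (contact force between carton_b and sheet above 3.6 N and z of carton_b in the frame of sheet below 0.008 m and x of carton_b in the frame of sheet between -0.21 and 0.21 m and y of carton_b in the frame of sheet between -0.29 and 0.29 m)) and ((contact force between carton_c and tray between 1 and 3.4 N and z of carton_c in the frame of tray between 0.001 and 0.01 m and x of carton_c in the frame of tray between -0.08 and 0.08 m and y of carton_c in the frame of tray between -0.115 and 0.115 m) or (contact force between carton_c and sheet above 3.6 N and z of carton_c in the frame of sheet below 0.008 m and x of carton_c in the frame of sheet between -0.21 and 0.21 m and y of carton_c in the frame of sheet between -0.29 and 0.29 m))); the robot touches nothing.
It fails at once if a carton is tipped by more than 0.6 rad (angle between any of carton_a, carton_b, carton_c's own z axis and vertical above 0.6 rad).
It fails at once if a carton is dropped or flung: it goes faster than 0.55 m/s with no finger on it (a fall of about 15 mm) ((linear speed of carton_a above 0.55 m/s and contact force between carton_a and the fingers below 0.2 N) or (linear speed of carton_b above 0.55 m/s and contact force between carton_b and the fingers below 0.2 N) or (linear speed of carton_c above 0.55 m/s and contact force between carton_c and the fingers below 0.2 N)).
It fails at once if another thing on the bench is moved by more than 25 mm (distance of any of ring_pile, jar, big_ring, marker, calliper, tape from where it was at the start of the episode above 0.025 m).
It also fails if it takes over 69 s, if anything falls off the work surface, if the arm or the gripper's body presses on something with over 40 N, if the wrist force passes 120 N, or if a joint passes its speed limit or range.

## Working session

There is one attempt and no reset: what is moved stays moved. The work goes in short steps, Python scripts to look and compute and a tool call to move; the robot and the scene stay as the last step left them, time stands still between calls to the robot, and variables do not carry over. Pictures are saved under pics/ and viewed, at most 10 in all, crops included, and the job is handed in when it is done.

Besides the shell and the picture viewer there is one more tool, called after "Emit:" as name(argument=value, ...) on one line, values as JSON. drive_tool: Moves the arm, as the interface text tells. Its arguments: {"type":"object","properties":{"series":{"type":"array"},"jaw":{"type":"number"},"grip_force":{"type":"number"}},"required":["series"]}

```bash
ls; mkdir -p pics
python3 - <<'E'
from workcell import env, viewer, order, models
import cv2, numpy as np
np.set_printoptions(precision=4,suppress=True)
for c in ("top","side"):
    im=viewer.read_camera(c); cv2.imwrite(f"pics/{c}0.png",im[:,:,::-1])
    print(c,viewer.camera_info(c))
    for l in ("carton_a","tray","ring_pile","jar"):
        for d in models.silhouettes(l,c):
            r=d["region"]; ys,xs=np.nonzero(r)
            print(c,l,round(d["score"],2),d["location"],r.sum(),xs.min(),xs.max(),ys.min(),ys.max())
print(viewer.camera_info("wrist")); print(env.get_state())
E
```

```text
pics
top {'intrinsics': array([[394.4355,   0.    , 323.7553],
       [  0.    , 394.4355, 191.4454],
       [  0.    ,   0.    ,   1.    ]]), 'R': array([[-0.0089, -0.9998, -0.016 ],
       [-0.9891,  0.0111, -0.1468],
       [ 0.147 ,  0.0146, -0.989 ]]), 't': array([0.0273, 0.5145, 1.2736])}
top carton_a 0.97 [372.0, 159.4] 404 363 387 146 171
top carton_a 0.96 [339.3, 155.9] 390 328 348 144 167
top carton_a 0.75 [446.9, 261.6] 520 433 462 251 277
top carton_a 0.73 [324.1, 215.9] 403 313 335 201 224
top carton_a 0.73 [409.6, 196.7] 411 398 420 187 209
top carton_a 0.58 [402.6, 267.1] 413 389 414 253 278
top tray 0.65 [232.4, 184.9] 3659 197 270 159 212
top ring_pile 0.45 [359.7, 207.2] 159 352 371 203 223
top jar 0.82 [419.0, 138.7] 238 412 429 133 150
side {'intrinsics': array([[512.6675,   0.    , 325.1279],
       [  0.    , 512.6675, 197.0578],
       [  0.    ,   0.    ,   1.    ]]), 'R': array([[ 0.9942, -0.1074,  0.0045],
       [-0.0504, -0.503 , -0.8628],
       [ 0.095 ,  0.8576, -0.5055]]), 't': array([-0.505 ,  0.0617,  1.8459])}
side carton_a 0.93 [328.3, 240.4] 505 3
[... 552 characters left out ...]
 ,   1.    ]]), 'T_tool_cam': array([[-0.0007, -0.9621, -0.2728,  0.0697],
       [ 1.    , -0.0006, -0.0005,  0.0008],
       [ 0.0004, -0.2728,  0.9621, -0.1322],
       [ 0.    ,  0.    ,  0.    ,  1.    ]])}
{'clock': 0.5, 'joint_pos': array([ 1.0944,  0.3132,  0.0461,  1.3036, -0.    ,  1.4312]), 'qvel': array([ 0.0006, -0.0013, -0.0001, -0.0007, -0.0014, -0.0007]), 'tau': array([ -0.0013, -47.9999,  29.8535,   0.002 ,  -0.0002,   0.    ]), 'tcp_pos': array([0.19  , 0.5427, 0.2423]), 'orientation': array([0.    , 0.1676, 0.9859, 0.    ]), 'wrist_force': array([-0.0989,  0.2332,  0.8099]), 'ft_torque': array([0.0129, 0.0462, 0.0119]), 'grip_force': 0.0, 'finger_gap': 0.08572293763655961}
```

Run:
```python
import cv2
a=cv2.imread("pics/top0.png")[110:300,180:480]; cv2.imwrite("pics/t1.png",cv2.resize(a,(796,504),interpolation=cv2.INTER_CUBIC))
a=cv2.imread("pics/side0.png")[125:315,200:480]; cv2.imwrite("pics/s1.png",cv2.resize(a,(796,540),interpolation=cv2.INTER_CUBIC))
```

```text
(no output)
```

View pics/t1.png

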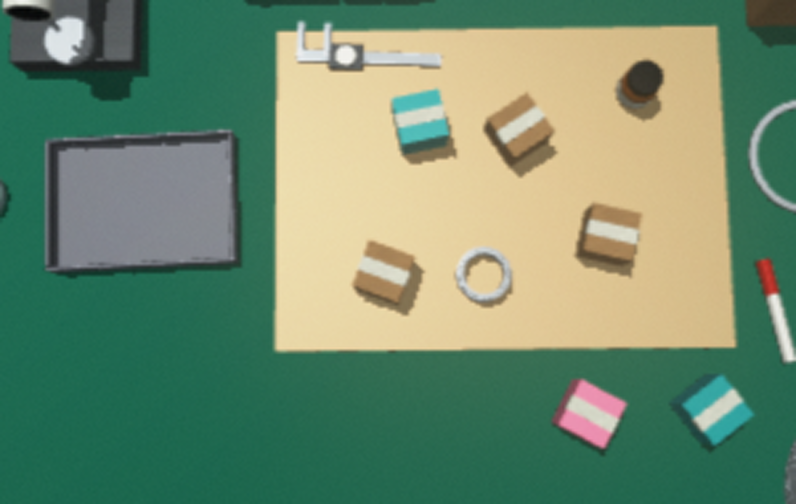

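View pics/s1.png

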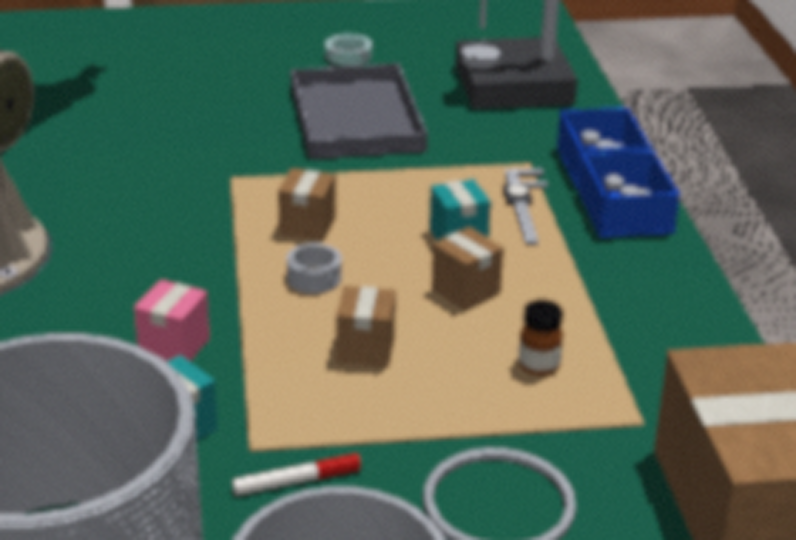

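```bash
cat > h.py <<'E'
import numpy as np, cv2
from scipy.optimize import minimize
from workcell import env, viewer, order, models
np.set_printoptions(precision=4,suppress=True)
def proj(c,X):
    i=viewer.camera_info(c); p=(X@i["R"].T+i["t"])@i["intrinsics"].T; return p[:,:2]/p[:,2:]
def box(p,sx,sy,h):
    x,y,z,a=p; c,s=np.cos(a),np.sin(a)
    return np.array([[x+c*u-s*v,y+s*u+c*v,z+w] for u in(-sx/2,sx/2) for v in(-sy/2,sy/2) for w in(0,h)])
def mask(c,pts,k=4):
    m=np.zeros((400*k,640*k),np.uint8); q=cv2.convexHull(((proj(c,pts)+.5)*k-.5).astype(np.float32))
    cv2.fillConvexPoly(m,np.round(q*16).astype(np.int32),1,shift=4); return m
def fit(regs,p0,size):
    big={c:cv2.resize(r.astype(np.uint8),None,fx=4,fy=4,interpolation=cv2.INTER_NEAREST) for c,r in regs.items()}
    def f(p):
        return sum(1-(mask(c,box(p,*size))&b).sum()/(mask(c,box(p,*size))|b).sum() for c,b in big.items())
    best=min((minimize(f,[*p0[:3],a],method="Nelder-Mead",options=dict(initial_simplex=np.array([[*p0[:3],a]]*5)+np.vstack([np.zeros(4),np.diag([.015,.015,.015,.3])]),xatol=2e-4,fatol=1e-4,maxiter=150)) for a in p0[3]),key=lambda r:r.fun)
    return best.x,best.fun
def ray2(pt,ps):
    def f(X): return np.r_[proj("top",X[None])[0]-pt,proj("side",X[None])[0]-ps]
    from scipy.optimize import least_squares
    r=least_squares(f,[.5,0,.03]); return r.x,np.abs(r.fun).max()
E
python3 - <<'E'
from h import *
D={}
for c in("top","side"):
    im=viewer.read_camera(c); D[c]={l:models.silhouettes(l,c) for l in("carton_a","tray","ring_pile")}
    for d in D[c]["carton_a"]:
        print(c,d["location"],np.median(im[d["region"]],axis=0))
for t in D["top"]["carton_a"]:
    for s in D["side"]["carton_a"]:
        X,e=ray2(t["location"],s["location"])
        if e<4 and -.02<X[2]<.09:
            p,f=fit({"top":t["region"],"side":s["region"]},(X[0],X[1],.003,(0,.5,1.)),(.06,.06,.066))
            print(t["location"],s["location"],X,e,"fit",p,f)
t,s=D["top"]["tray"][0],D["side"]["tray"][0]
print("tray",fit({"top":t["region"],"side":s["region"]},(*ray2(t["location"],s["location"])[0][:2],0,(0,)),(.17,.24,.03)))
for c in D:
    for d in D[c]["ring_pile"]: print("ring",c,d["location"],d["score"])
print(ray2((180+483/2.653,110+275/2.653),(200+314/2.843,125+267/2.843)))
E
```

```text
top [372.9, 158.0] [167. 132.  90.]
top [412.3, 195.4] [167. 132.  89.]
top [447.3, 262.6] [ 53. 165. 162.]
top [339.7, 155.0] [ 87. 188. 183.]
top [325.3, 213.4] [170. 135.  92.]
top [472.4, 227.6] [185. 166. 157.]
top [362.8, 205.6] [189. 190. 189.]
side [362.9, 216.3] [84.  64.5 45. ]
side [326.1, 240.6] [105.   85.   61.5]
side [306.6, 197.7] [90. 71. 50.]
side [361.1, 200.4] [44. 98. 89.]
side [260.1, 239.7] [127.   68.   85.5]
side [270.9, 265.6] [35. 87. 85.]
side [344.7, 241.8] [199. 168. 123.]
side [306.1, 289.7] [159. 122. 117.]
[372.9, 158.0] [362.9, 216.3] [ 0.6241 -0.1435  0.0425] 0.39540429514011066 fit [ 0.6258 -0.1521  0.0008  0.6066] 0.14469549948826654Traceback (most recent call last):
  File "<stdin>", line 11, in <module>
  File "h.py", line 17, in fit
    best=min((minimize(f,[*p0[:3],a],method="Nelder-Mead",options=dict(initial_simplex=np.array([[*p0[:3],a]]*5)+np.vstack([np.zeros(4),np.diag([.015,.015,.015,.3])]),xatol=2e-4,fatol=1e-4,maxiter=150)) for a in p0[3]),key=lambda r:r.fun)
  File "h.py", line 17, in <genexpr>
    best=min((minimize(f,[*p0[:3],a],meth
[... 611 characters left out ...]
in f
    return sum(1-(mask(c,box(p,*size))&b).sum()/(mask(c,box(p,*size))|b).sum() for c,b in big.items())
  File "h.py", line 16, in <genexpr>
    return sum(1-(mask(c,box(p,*size))&b).sum()/(mask(c,box(p,*size))|b).sum() for c,b in big.items())
                                                 ~~~~^^^^^^^^^^^^^^^^
  File "h.py", line 11, in mask
    m=np.zeros((400*k,640*k),np.uint8); q=cv2.convexHull(((proj(c,pts)+.5)*k-.5).astype(np.float32))
                                                           ~~~~^^^^^^^
  File "h.py", line 6, in proj
    i=viewer.camera_info(c); p=(X@i["R"].T+i["t"])@i["intrinsics"].T; return p[:,:2]/p[:,2:]
ValueError: time passes only in moves, steps and waits
```

```bash
python3 - <<'E'
s=open('h.py').read()
s=s.replace('def proj','INFO={c:viewer.camera_info(c) for c in("top","side","wrist")}\ndef proj').replace('i=viewer.camera_info(c); p','i=INFO[c]; p')
open('h.py','w').write(s)
E
cat > m.py <<'E'
from h import *
guess={"top":[(372.5,158.5),(411,196),(325,214)],"side":[(364,216.3),(327,240.5),(307,198)]}
acc={c:[[],[],[]] for c in guess}; tr={c:[] for c in guess}
for _ in range(4):
    for c in guess:
        viewer.read_camera(c); ds=models.silhouettes("carton_a",c)
        for j,g in enumerate(guess[c]):
            d=min(ds,key=lambda d:np.hypot(*(np.array(d["location"])-g)))
            if np.hypot(*(np.array(d["location"])-g))<7: acc[c][j].append(d["region"])
        ts=models.silhouettes("tray",c)
        if ts: tr[c].append(ts[0]["region"])
med=lambda L: np.mean(L,axis=0)>=.5
cen=lambda r: np.array(np.nonzero(r))[::-1].mean(axis=1)
for j in range(3):
    R={c:med(acc[c][j]) for c in acc}; X,e=ray2(cen(R["top"]),cen(R["side"]))
    p,f=fit(R,(X[0],X[1],.003,(0,.5,1.)),(.06,.06,.066)); print(j,[len(acc[c][j]) for c in acc],X,round(e,2),"fit",p,round(f,3))
R={c:med(tr[c]) for c in tr}
print("tray",[len(tr[c]) for c in tr],fit(R,(*ray2(cen(R["top"]),cen(R["side"]))[0][:2],0,(0,)),(.17,.24,.03)))
print("ring",ray2((180+483/2.653,110+275/2.653),(200+314/2.843,125+267/2.843)))
print("teal",ray2((339.5,155.5),(360.6,200)))
print(env.get_state()["clock"])
E
python3 m.py
```

```text
0 [4, 4] [ 0.6258 -0.1502  0.0334] 0.06 fit [ 0.6255 -0.1499 -0.      0.587 ] 0.094
1 [4, 4] [ 0.4906 -0.2598  0.0339] 0.12 fit [ 0.4904 -0.2592  0.0005 -0.2119] 0.11
2 [3, 4] [0.4461 0.022  0.0328] 0.1 fit [ 0.4453  0.0217  0.0001 -0.3354] 0.116
tray [4, 4] (array([ 0.5431,  0.3321, -0.003 ,  0.0435]), np.float64(0.052833638473807065))
ring (array([ 0.443 , -0.1051,  0.0182]), np.float64(0.5750028639278071))
teal (array([ 0.6348, -0.0319,  0.041 ]), np.float64(0.31604985757576287))
2.1
```

```bash
cat > plan.py <<'E'
import sys, math, numpy as np
from workcell import env
from scipy.spatial.transform import Rotation as Ro
# args: x y z yaw(closing axis, tool y, world) [step_m]; pose command assumed = measured
s=env.get_state(); q=s["orientation"]; R=Ro.from_quat([*q[1:],q[0]]).as_matrix()
x,y,z,yaw=map(float,sys.argv[1:5]); st=float(sys.argv[5]) if len(sys.argv)>5 else .05
cur=math.atan2(R[1,1],R[0,1]); d=(yaw-cur+math.pi/2)%math.pi-math.pi/2
if "-k" in sys.argv: d=0.
print("clock",s["clock"],"pos",s["tcp_pos"].round(4),"yaw",round(cur,4),"turn",round(d,4),"tilt z",R[:,2].round(4),"q",s["joint_pos"].round(2),"F",s["wrist_force"].round(2),"gap",s["finger_gap"].round(4),"grip",s["grip_force"])
nt=math.ceil(abs(d)/.18)
if nt: print(f"turn rows x{nt}:",[0,0,0,0,0,round(-d/math.pi/nt,4)])
a=cur+d; T=np.array([[math.sin(a)*-1,math.cos(a),0],[math.cos(a),math.sin(a),0],[0,0,-1]])
# tool x = y cross z
T[:,0]=np.cross(T[:,1],T[:,2])
v=T.T@(np.array([x,y,z])-s["tcp_pos"]); n=max(1,math.ceil(np.linalg.norm(v)/st))
print(f"shift rows x{n}:",(v/.12/n).round(3))
E
python3 plan.py .4453 .0217 .15 1.236; python3 plan.py .4453 .0217 .242 1.236
```

```text
Traceback (most recent call last):
  File "plan.py", line 9, in <module>
    print("clock",s["clock"],"pos",s["tcp_pos"].round(4),"yaw",round(cur,4),"turn",round(d,4),"tilt z",R[:,2].round(4),"q",s["joint_pos"].round(2),"F",s["wrist_force"].round(2),"gap",s["finger_gap"].round(4),"grip",s["grip_force"])
                                                                                                                                                                                       ^^^^^^^^^^^^^^^^^^^^^
AttributeError: 'float' object has no attribute 'round'
Traceback (most recent call last):
  File "plan.py", line 9, in <module>
    print("clock",s["clock"],"pos",s["tcp_pos"].round(4),"yaw",round(cur,4),"turn",round(d,4),"tilt z",R[:,2].round(4),"q",s["joint_pos"].round(2),"F",s["wrist_force"].round(2),"gap",s["finger_gap"].round(4),"grip",s["grip_force"])
                                                                                                                                                                                       ^^^^^^^^^^^^^^^^^^^^^
AttributeError: 'float' object has no attribute 'round'
```

```bash
sed -i 's/s\["finger_gap"\].round(4)/round(s["finger_gap"],4)/' plan.py
python3 plan.py .4453 .0217 .16 1.236
```

```text
clock 2.1 pos [0.19   0.5427 0.2423] yaw 1.234 turn 0.002 tilt z [ 0.e+00  1.e-04 -1.e+00] q [1.09 0.31 0.05 1.3  0.   1.43] F [-0.25  0.76  0.37] gap 0.0855 grip 0.0
turn rows x1: [0, 0, 0, 0, 0, -0.0006]
shift rows x12: [-0.286 -0.283  0.057]
```

Emit:
drive_tool(series=[[[-0.286, -0.283, 0.057, 0, 0, 0], [-0.286, -0.283, 0.057, 0, 0, 0], [-0.286, -0.283, 0.057, 0, 0, 0], [-0.286, -0.283, 0.057, 0, 0, 0], [-0.286, -0.283, 0.057, 0, 0, 0], [-0.286, -0.283, 0.057, 0, 0, 0], [-0.286, -0.283, 0.057, 0, 0, 0], [-0.286, -0.283, 0.057, 0, 0, 0], [-0.286, -0.283, 0.057, 0, 0, 0], [-0.286, -0.283, 0.057, 0, 0, 0], [-0.286, -0.283, 0.057, 0, 0, 0], [-0.286, -0.283, 0.057, 0, 0, 0], [0, 0, 0, 0, 0, 0], [0, 0, 0, 0, 0, 0]]], jaw=1)

```text
clock: 3.85
tcp_pos: [0.4436, 0.0222, 0.1602]
orientation: [-0.0, 0.168, 0.986, 0.0]
wrist_force: [0.3, -0.6, -0.5]
finger_gap: 0.0853
grip_force: 0.0
```

```bash
cat > wr.py <<'E'
from h import *
from scipy.spatial.transform import Rotation as Ro
import sys
def wproj(X,s):
    q=s["orientation"]; R=Ro.from_quat([*q[1:],q[0]]).as_matrix(); T=INFO["wrist"]["T_tool_cam"]
    c=((X-s["tcp_pos"])@R-T[:3,3])@T[:3,:3]; r=np.hypot(c[:,0],c[:,1]); th=np.arctan2(r,c[:,2]); K=INFO["wrist"]["intrinsics"]
    return np.c_[K[0,2]+K[0,0]*th*c[:,0]/r,K[1,2]+K[1,1]*th*c[:,1]/r]
def overlay(boxes,out):
    s=env.get_state(); im=viewer.read_camera("wrist")[:,:,::-1].copy()
    for p,size in boxes:
        P=wproj(box(p,*size),s)
        for i,j in [(0,1),(2,3),(4,5),(6,7),(0,2),(0,4),(2,6),(4,6),(1,3),(1,5),(3,7),(5,7)]:
            cv2.line(im,tuple(int(v) for v in P[i]),tuple(int(v) for v in P[j]),(0,0,255),1)
    cv2.imwrite(out,im)
E
python3 - <<'E'
from wr import *
overlay([((.4453,.0217,.003,-.335),(.06,.06,.066))],"pics/w1.png")
E
```

```text
(no output)
```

View pics/w1.png

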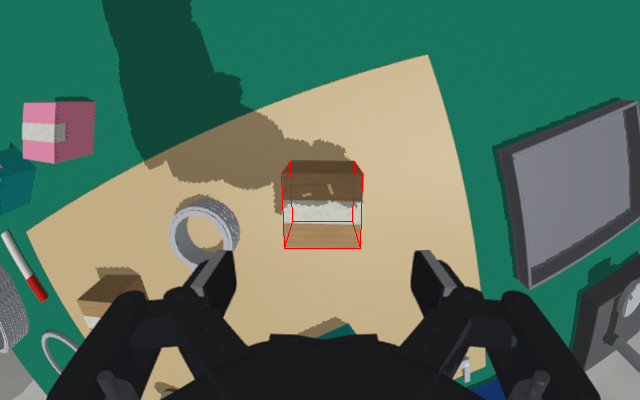

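```bash
python3 plan.py .4453 .0217 .037 1.236 .03
```

```text
clock 3.9 pos [0.4435 0.0227 0.1602] yaw 1.2345 turn 0.0015 tilt z [-6.e-04  5.e-04 -1.e+00] q [-0.13  0.11 -0.42  1.04  0.    0.21] F [0.07 0.49 0.27] gap 0.0852 grip 0.0
turn rows x1: [0, 0, 0, 0, 0, -0.0005]
shift rows x5: [-0.003 -0.001  0.205]
```

The wrist view shows the fitted box outlining the brown carton closely (corners ~(283..363, 162..248)). The fingers lie clear of the ring pile at (204,232), so I descend and grip.

Emit:
drive_tool(series=[[[-0.015, 0, 0.25, 0, 0, 0], [0, 0, 0.25, 0, 0, 0], [0, 0, 0.25, 0, 0, 0], [0, 0, 0.175, 0, 0, 0], [0, 0, 0.1, 0, 0, 0], [0, 0, 0, 0, 0, 0], [0, 0, 0, 0, 0, 0]]])

```text
clock: 4.78
tcp_pos: [0.4464, 0.0217, 0.038]
orientation: [0.001, 0.167, 0.986, 0.0]
wrist_force: [0.3, -0.1, -0.7]
finger_gap: 0.0852
grip_force: 0.0
```

Emit:
drive_tool(series=[[[0, 0, 0, 0, 0, 0], [0, 0, 0, 0, 0, 0], [0, 0, 0, 0, 0, 0], [0, 0, 0, 0, 0, 0], [0, 0, 0, 0, 0, 0], [0, 0, 0, 0, 0, 0], [0, 0, 0, 0, 0, 0], [0, 0, 0, 0, 0, 0]]], jaw=-1, grip_force=40)

```text
clock: 5.78
tcp_pos: [0.4465, 0.0211, 0.0382]
orientation: [0.001, 0.168, 0.986, -0.0]
wrist_force: [-1.4, -0.7, 6.2]
finger_gap: 0.0593
grip_force: 43.8
```

Emit:
drive_tool(series=[[[0, 0, -0.1, 0, 0, 0], [0, 0, -0.1, 0, 0, 0], [0, 0, -0.1, 0, 0, 0], [0, 0, 0, 0, 0, 0], [0, 0, 0, 0, 0, 0], [0, 0, 0, 0, 0, 0], [0, 0, 0, 0, 0, 0]]])

```text
clock: 6.65
tcp_pos: [0.4455, 0.0214, 0.0728]
orientation: [-0.0, 0.168, 0.986, 0.0]
wrist_force: [0.4, 0.3, -5.7]
finger_gap: 0.0593
grip_force: 45.3
```

```bash
cat > wt.py <<'E'
from workcell import env, viewer
import numpy as np
F=[]
for _ in range(6): F.append(env.get_state()["wrist_force"]); viewer.read_camera("wrist")
s=env.get_state(); print("F",np.mean(F,0).round(2),np.std(F,0).round(2),s["tcp_pos"].round(4),round(s["finger_gap"],4),s["grip_force"],"tau",s["tau"].round(2),s["clock"])
E
python3 wt.py
```

```text
F [ 0.19  0.23 -5.17] [0.73 0.44 0.7 ] [0.4457 0.0214 0.0731] 0.0593 45.31664192676544 tau [ 0.000e+00 -3.830e+01  2.623e+01  1.000e-02  0.000e+00 -0.000e+00] 6.95
```

About 5.2 N: the carton at P2 is full, so I set it back.

Emit:
drive_tool(series=[[[0, 0, 0.1, 0, 0, 0], [0, 0, 0.1, 0, 0, 0], [0, 0, 0.06, 0, 0, 0], [0, 0, 0.03, 0, 0, 0], [0, 0, 0.005, 0, 0, 0], [0, 0, 0, 0, 0, 0], [0, 0, 0, 0, 0, 0]]])

```text
clock: 7.82
tcp_pos: [0.4451, 0.0215, 0.0382]
orientation: [-0.0, 0.168, 0.986, -0.0]
wrist_force: [-6.6, 0.7, 6.6]
finger_gap: 0.0598
grip_force: 46.0
```

Emit:
drive_tool(series=[[[0, 0, 0, 0, 0, 0], [0, 0, 0, 0, 0, 0], [0, 0, 0, 0, 0, 0], [0, 0, 0, 0, 0, 0], [0, 0, -0.1, 0, 0, 0], [0, 0, -0.3, 0, 0, 0], [0, 0, -0.3, 0, 0, 0], [0, 0, -0.3, 0, 0, 0], [0, 0, 0, 0, 0, 0], [0, 0, 0, 0, 0, 0]]], jaw=1)

```text
clock: 9.07
tcp_pos: [0.4457, 0.0214, 0.1579]
orientation: [0.0, 0.168, 0.986, 0.0]
wrist_force: [-0.8, 0.3, -0.7]
finger_gap: 0.0851
grip_force: 0.0
```

```bash
python3 plan.py .6255 -.1499 .158 .587
```

```text
clock 9.075 pos [0.4457 0.0214 0.1579] yaw 1.234 turn -0.647 tilt z [ 5.e-04  0.e+00 -1.e+00] q [-0.13  0.11 -0.42  1.04  0.    0.2 ] F [-0.8   0.32 -0.66] gap 0.0851 grip 0.0
turn rows x4: [0, 0, 0, 0, 0, 0.0515]
shift rows x5: [-0.404  0.091 -0.   ]
```

Emit:
drive_tool(series=[[[0, 0, 0, 0, 0, 0.0515], [0, 0, 0, 0, 0, 0.0515], [0, 0, 0, 0, 0, 0.0515], [0, 0, 0, 0, 0, 0.0515], [-0.404, 0.091, 0, 0, 0, 0], [-0.404, 0.091, 0, 0, 0, 0], [-0.404, 0.091, 0, 0, 0, 0], [-0.404, 0.091, 0, 0, 0, 0], [-0.404, 0.091, 0, 0, 0, 0], [0, 0, 0, 0, 0, 0], [0, 0, 0, 0, 0, 0]]])

```text
clock: 10.45
tcp_pos: [0.6241, -0.1497, 0.156]
orientation: [-0.002, 0.473, 0.881, -0.0]
wrist_force: [-0.4, 0.8, 0.3]
finger_gap: 0.0854
grip_force: 0.0
```

```bash
python3 plan.py .6255 -.1499 .04 .587 .03;  python3 - <<'E'
from wr import *
overlay([((.6255,-.1499,.003,.587),(.06,.06,.066)),((.4904,-.2592,.003,-.212),(.06,.06,.066)),((.4453,.0217,.003,-.335),(.06,.06,.066))],"pics/w2.png")
E
```

```text
clock 10.45 pos [ 0.6241 -0.1497  0.156 ] yaw 0.5865 turn 0.0005 tilt z [-0.0036  0.0017 -1.    ] q [-0.36  0.48  0.08  1.18  0.    0.62] F [-0.4   0.78  0.27] gap 0.0854 grip 0.0
turn rows x1: [0, 0, 0, 0, 0, -0.0001]
shift rows x4: [-0.002  0.002  0.242]
```

View pics/w2.png

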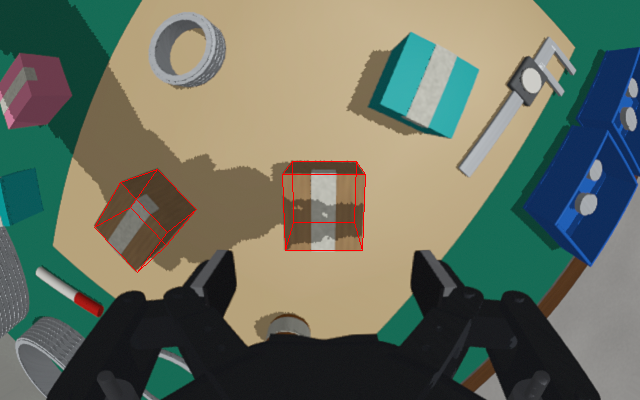

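Outlines fit both cartons within a pixel or two (target at (283..365, 162..250)). The jar at (288,328) stays below the gripper body. I descend and grip.

Emit:
drive_tool(series=[[[-0.005, 0.005, 0.25, 0, 0, 0], [0, 0, 0.25, 0, 0, 0], [0, 0, 0.25, 0, 0, 0], [0, 0, 0.14, 0, 0, 0], [0, 0, 0.07, 0, 0, 0], [0, 0, 0, 0, 0, 0], [0, 0, 0, 0, 0, 0]]])

```text
clock: 11.38
tcp_pos: [0.6271, -0.1506, 0.0438]
orientation: [0.001, 0.472, 0.881, 0.0]
wrist_force: [0.1, -0.6, -0.0]
finger_gap: 0.0855
grip_force: 0.0
```

Emit:
drive_tool(series=[[[0, 0, 0, 0, 0, 0], [0, 0, 0, 0, 0, 0], [0, 0, 0, 0, 0, 0], [0, 0, 0, 0, 0, 0], [0, 0, 0, 0, 0, 0], [0, 0, 0, 0, 0, 0], [0, 0, 0, 0, 0, 0]]], jaw=-1)

```text
clock: 12.25
tcp_pos: [0.6269, -0.1507, 0.0436]
orientation: [0.001, 0.472, 0.881, 0.0]
wrist_force: [-1.1, -0.0, 5.1]
finger_gap: 0.0593
grip_force: 45.0
```

Emit:
drive_tool(series=[[[0, 0, -0.1, 0, 0, 0], [0, 0, -0.1, 0, 0, 0], [0, 0, -0.1, 0, 0, 0], [0, 0, 0, 0, 0, 0], [0, 0, 0, 0, 0, 0], [0, 0, 0, 0, 0, 0], [0, 0, 0, 0, 0, 0]]])

```text
clock: 13.12
tcp_pos: [0.626, -0.1503, 0.0781]
orientation: [-0.0, 0.472, 0.881, -0.0]
wrist_force: [-0.2, 0.7, -2.0]
finger_gap: 0.0593
grip_force: 44.3
```

```bash
python3 wt.py; python3 plan.py .545 .277 .16 .0435
```

```text
F [ 0.07  0.33 -1.88] [0.43 0.4  0.23] [ 0.6263 -0.1504  0.0785] 0.0596 44.305934607982635 tau [-0.000e+00 -5.866e+01  2.819e+01  1.000e-02  0.000e+00  0.000e+00] 13.425
clock 13.425 pos [ 0.6263 -0.1504  0.0785] yaw 0.5868 turn -0.5433 tilt z [-0.e+00  1.e-04 -1.e+00] q [-0.36  0.53 -0.03  1.01  0.    0.62] F [-0.29 -0.25 -2.45] gap 0.0596 grip 44.305934607982635
turn rows x4: [0, 0, 0, 0, 0, 0.0432]
shift rows x9: [ 0.399 -0.058 -0.075]
```

About 1.9 N: the carton at P0 is short, so it goes to the far slot in the tray.

```bash
python3 plan.py .5407 .387 .0785 .0435
```

```text
clock 13.425 pos [ 0.6263 -0.1504  0.0785] yaw 0.5868 turn -0.5433 tilt z [-0.e+00  1.e-04 -1.e+00] q [-0.36  0.53 -0.03  1.01  0.    0.62] F [-0.29 -0.25 -2.45] gap 0.0596 grip 44.305934607982635
turn rows x4: [0, 0, 0, 0, 0, 0.0432]
shift rows x11: [ 0.41  -0.047  0.   ]
```

Emit:
drive_tool(series=[[[0, 0, -0.18, 0, 0, 0.0432], [0, 0, -0.18, 0, 0, 0.0432], [0, 0, -0.18, 0, 0, 0.0432], [0, 0, -0.14, 0, 0, 0.0432], [0.205, -0.024, 0, 0, 0, 0], [0.41, -0.047, 0, 0, 0, 0], [0.41, -0.047, 0, 0, 0, 0], [0.41, -0.047, 0, 0, 0, 0], [0.41, -0.047, 0, 0, 0, 0], [0.41, -0.047, 0, 0, 0, 0], [0.41, -0.047, 0, 0, 0, 0], [0.41, -0.047, 0, 0, 0, 0], [0.41, -0.047, 0, 0, 0, 0], [0.41, -0.047, 0, 0, 0, 0], [0.41, -0.047, 0, 0, 0, 0], [0.205, -0.024, 0, 0, 0, 0], [0, 0, 0, 0, 0, 0], [0, 0, 0, 0, 0, 0]]])

```text
clock: 15.68
tcp_pos: [0.5399, 0.3869, 0.1597]
orientation: [0.0, 0.691, 0.723, -0.001]
wrist_force: [0.7, -0.7, -1.5]
finger_gap: 0.0595
grip_force: 44.2
```

```bash
python3 plan.py .5407 .387 .047 .0435 .03;  python3 - <<'E'
from wr import *
overlay([((.5431,.3321,0,.0435),(.17,.24,.03)),((.5407,.387,.005,.0435),(.06,.06,.066))],"pics/w3.png")
E
```

```text
clock 15.675 pos [0.5399 0.3869 0.1597] yaw 0.0443 turn -0.0008 tilt z [-9.e-04 -1.e-03 -1.e+00] q [ 0.5   0.52  0.16  1.21 -0.    2.03] F [ 0.69 -0.69 -1.51] gap 0.0595 grip 44.220603704452515
turn rows x1: [0, 0, 0, 0, 0, 0.0003]
shift rows x4: [0.    0.002 0.235]
```

View pics/w3.png

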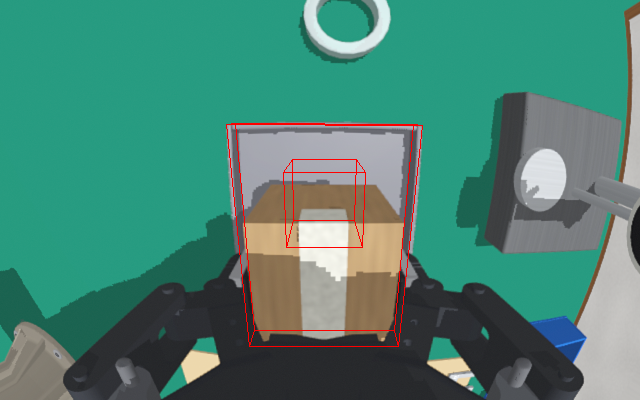

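The tray outline matches and the target slot sits inside it with room for the fingers. I lower the carton, slowly at the end.

Emit:
drive_tool(series=[[[0, 0, 0.2, 0, 0, 0], [0, 0, 0.25, 0, 0, 0], [0, 0, 0.25, 0, 0, 0], [0, 0, 0.12, 0, 0, 0], [0, 0, 0.06, 0, 0, 0], [0, 0, 0.03, 0, 0, 0], [0, 0, 0.02, 0, 0, 0], [0, 0, 0, 0, 0, 0], [0, 0, 0, 0, 0, 0], [0, 0, 0, 0, 0, 0]]])

```text
clock: 16.98
tcp_pos: [0.5406, 0.3877, 0.049]
orientation: [0.0, 0.691, 0.723, 0.0]
wrist_force: [0.1, -0.1, -1.6]
finger_gap: 0.0591
grip_force: 44.3
```

Still hanging about 3 mm up, so I inch down to contact.

Emit:
drive_tool(series=[[[0, 0, 0.012, 0, 0, 0], [0, 0, 0.01, 0, 0, 0], [0, 0, 0.008, 0, 0, 0], [0, 0, 0, 0, 0, 0], [0, 0, 0, 0, 0, 0]]])

```text
clock: 17.6
tcp_pos: [0.5403, 0.3876, 0.0456]
orientation: [0.0, 0.691, 0.723, 0.0]
wrist_force: [-2.9, -0.9, 5.0]
finger_gap: 0.0598
grip_force: 44.8
```

In contact. I release and go up.

Emit:
drive_tool(series=[[[0, 0, 0, 0, 0, 0], [0, 0, 0, 0, 0, 0], [0, 0, 0, 0, 0, 0], [0, 0, 0, 0, 0, 0], [0, 0, -0.1, 0, 0, 0], [0, 0, -0.25, 0, 0, 0], [0, 0, -0.3, 0, 0, 0], [0, 0, -0.3, 0, 0, 0], [0, 0, 0, 0, 0, 0], [0, 0, 0, 0, 0, 0]]], jaw=1)

```text
clock: 18.85
tcp_pos: [0.5403, 0.3875, 0.1592]
orientation: [0.0, 0.691, 0.722, 0.0]
wrist_force: [0.3, 0.1, -0.9]
finger_gap: 0.085
grip_force: 0.0
```

```bash
python3 plan.py .4904 -.2592 .16 -.212
```

```text
clock 18.85 pos [0.5403 0.3875 0.1592] yaw 0.0439 turn -0.2559 tilt z [ 3.e-04  2.e-04 -1.e+00] q [0.5  0.52 0.15 1.21 0.   2.03] F [ 0.27  0.07 -0.91] gap 0.085 grip 0.0
turn rows x2: [0, 0, 0, 0, 0, 0.0407]
shift rows x13: [-0.412  0.056 -0.   ]
```

Emit:
drive_tool(series=[[[0, 0, 0, 0, 0, 0.0407], [0, 0, 0, 0, 0, 0.0407], [-0.412, 0.056, 0, 0, 0, 0], [-0.412, 0.056, 0, 0, 0, 0], [-0.412, 0.056, 0, 0, 0, 0], [-0.412, 0.056, 0, 0, 0, 0], [-0.412, 0.056, 0, 0, 0, 0], [-0.412, 0.056, 0, 0, 0, 0], [-0.412, 0.056, 0, 0, 0, 0], [-0.412, 0.056, 0, 0, 0, 0], [-0.412, 0.056, 0, 0, 0, 0], [-0.412, 0.056, 0, 0, 0, 0], [-0.412, 0.056, 0, 0, 0, 0], [-0.412, 0.056, 0, 0, 0, 0], [-0.412, 0.056, 0, 0, 0, 0], [0, 0, 0, 0, 0, 0], [0, 0, 0, 0, 0, 0]]])

```text
clock: 20.98
tcp_pos: [0.4898, -0.2584, 0.1577]
orientation: [-0.002, 0.778, 0.628, -0.0]
wrist_force: [-0.3, 0.2, 0.1]
finger_gap: 0.0851
grip_force: 0.0
```

```bash
python3 plan.py .4904 -.2592 .042 -.212 .03;  python3 - <<'E'
from wr import *
overlay([((.4904,-.2592,.003,-.212),(.06,.06,.066)),((.4453,.0217,.003,-.335),(.06,.06,.066))],"pics/w4.png")
E
```

```text
clock 20.975 pos [ 0.4898 -0.2584  0.1577] yaw -0.2124 turn 0.0004 tilt z [-0.0022  0.0021 -1.    ] q [-0.63  0.31 -0.16  1.1   0.    1.15] F [-0.27  0.25  0.14] gap 0.0851 grip 0.0
turn rows x1: [0, 0, 0, 0, 0, -0.0001]
shift rows x4: [-0.001  0.002  0.241]
```

View pics/w4.png

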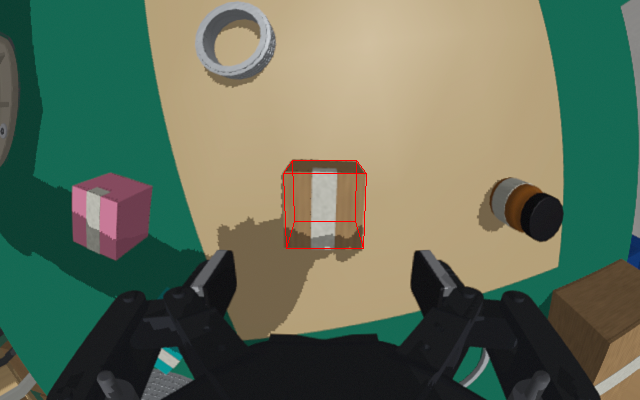

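The outline fits the third carton at (284..366, 160..249), with jar and ring well clear. I grip and weigh it.

Emit:
drive_tool(series=[[[0, 0, 0.25, 0, 0, 0], [0, 0, 0.25, 0, 0, 0], [0, 0, 0.25, 0, 0, 0], [0, 0, 0.14, 0, 0, 0], [0, 0, 0.07, 0, 0, 0], [0, 0, 0, 0, 0, 0], [0, 0, 0, 0, 0, 0]]])

```text
clock: 21.9
tcp_pos: [0.4913, -0.2591, 0.0446]
orientation: [0.001, 0.778, 0.629, 0.0]
wrist_force: [0.1, -0.3, 0.0]
finger_gap: 0.0856
grip_force: 0.0
```

Emit:
drive_tool(series=[[[0, 0, 0, 0, 0, 0], [0, 0, 0, 0, 0, 0], [0, 0, 0, 0, 0, 0], [0, 0, 0, 0, 0, 0], [0, 0, 0, 0, 0, 0], [0, 0, 0, 0, 0, 0], [0, 0, 0, 0, 0, 0]]], jaw=-1)

```text
clock: 22.78
tcp_pos: [0.4909, -0.2595, 0.0447]
orientation: [0.0, 0.778, 0.628, 0.0]
wrist_force: [-1.5, 0.0, 5.3]
finger_gap: 0.0593
grip_force: 45.2
```

Emit:
drive_tool(series=[[[0, 0, -0.1, 0, 0, 0], [0, 0, -0.1, 0, 0, 0], [0, 0, -0.1, 0, 0, 0], [0, 0, 0, 0, 0, 0], [0, 0, 0, 0, 0, 0], [0, 0, 0, 0, 0, 0], [0, 0, 0, 0, 0, 0]]])

```text
clock: 23.65
tcp_pos: [0.4904, -0.259, 0.0793]
orientation: [-0.0, 0.778, 0.628, -0.0]
wrist_force: [0.0, -0.7, -4.7]
finger_gap: 0.0593
grip_force: 45.0
```

```bash
python3 wt.py; python3 plan.py .5455 .277 .0785 .0435
```

```text
F [ 0.15  0.09 -4.77] [0.34 0.44 0.33] [ 0.4907 -0.2592  0.0797] 0.0595 44.98022809624672 tau [-0.000e+00 -5.050e+01  2.787e+01  1.000e-02  0.000e+00  0.000e+00] 23.95
clock 23.95 pos [ 0.4907 -0.2592  0.0797] yaw -0.2117 turn 0.2552 tilt z [-0.e+00  1.e-04 -1.e+00] q [-0.63  0.38 -0.28  0.91  0.    1.15] F [-0.03  0.13 -5.63] gap 0.0595 grip 44.98022809624672
turn rows x2: [0, 0, 0, 0, 0, -0.0406]
shift rows x11: [0.404 0.059 0.001]
```

About 4.8 N: this one is full, so I set it back on the sheet.

Emit:
drive_tool(series=[[[0, 0, 0.1, 0, 0, 0], [0, 0, 0.1, 0, 0, 0], [0, 0, 0.06, 0, 0, 0], [0, 0, 0.03, 0, 0, 0], [0, 0, 0.005, 0, 0, 0], [0, 0, 0, 0, 0, 0], [0, 0, 0, 0, 0, 0]]])

```text
clock: 24.82
tcp_pos: [0.4908, -0.2592, 0.0447]
orientation: [0.0, 0.778, 0.628, 0.0]
wrist_force: [-2.0, 2.2, -0.3]
finger_gap: 0.0595
grip_force: 45.3
```

Emit:
drive_tool(series=[[[0, 0, 0, 0, 0, 0], [0, 0, 0, 0, 0, 0], [0, 0, 0, 0, 0, 0], [0, 0, 0, 0, 0, 0], [0, 0, -0.1, 0, 0, 0], [0, 0, -0.3, 0, 0, 0], [0, 0, -0.3, 0, 0, 0], [0, 0, -0.3, 0, 0, 0], [0, 0, -0.3, 0, 0, 0], [0, 0, 0, 0, 0, 0], [0, 0, 0, 0, 0, 0]]], jaw=1)

```text
clock: 26.2
tcp_pos: [0.4906, -0.259, 0.2005]
orientation: [0.0, 0.778, 0.628, 0.0]
wrist_force: [-0.0, -0.1, -1.1]
finger_gap: 0.0858
grip_force: 0.0
```

Run:
```python
from workcell import viewer
import cv2
t=viewer.read_camera("top")[110:300,180:480,::-1]; s=viewer.read_camera("side")[125:315,200:480,::-1]
cv2.imwrite("pics/end.png",cv2.vconcat([cv2.resize(t,(470,298),interpolation=cv2.INTER_CUBIC),cv2.resize(s,(470,300),interpolation=cv2.INTER_CUBIC)]))
```

```text
(no output)
```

View pics/end.png

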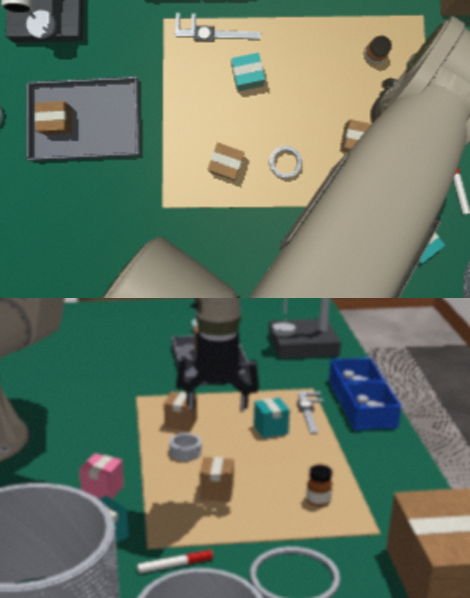

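The top view shows the short carton upright in the tray at about (52,117), and both views show the two full cartons upright on the sheet. The other things are where they were and the gripper is clear, so I hand in.

```bash
python3 -c "
from workcell import order
print(order.hand_in())"
```

```text
the job is handed in; nothing more can be done
None
```

I weighed all three cartons: one was short (about 1.9 N) and now stands upright in the tray, while the two full ones (about 5.2 N and 4.8 N) stand upright on the sheet; I handed the job in at about 26 s, and no verdict came back.

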